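Stack the sintering dishes on the furnace loading plate

ROBOT

A 7-joint arm with a two-finger parallel gripper is mounted at the origin on a cart in front of the work surface, level with it; the furniture and walls round the work are solid. World frame = base frame: x ahead of the robot, y to its left, z up, the work surface at z = 0. Lengths are in mm, angles in rad, forces in N, time in s.
With the tool pointing down it reaches from about 400 to 925 mm from the base axis. Payload 5.6 kg.
Tool frame: the origin (TCP) lies at the very end of the fingers, on their centre line; the grasp point (between the pads) lies 19 mm behind it (env.grip_depth is the distance from the TCP to the grasp point, in mm); z points along the fingers, y is the line along which they close (so a half turn about z gives the same grasp; the last joint's range is limited). The gripper opens to 85 mm and grips with 20 to 120 N. Pads are 22 mm wide; open, the fingers measure 114 mm over their backs; the gripper's body (76 mm by 85 mm) begins 54 mm behind the grasp point. The pads swing forward as they close: fully open they stand 13 mm farther back than shut.
Start: joints at [1.099, 0.468, -0.012, 1.603, 0.006, 1.071, -0.056], TCP at [270.218, -591.177, 231.29] pointing down, gripper open.
Joint ranges: [-2.53, 2.53], [-0.31, 2.02], [-1.57, 1.55], [0.28, 2.44], [-1.29, 4.43], [0.15, 1.84], [-2.92, 2.92]. Speed limits (rad/s): [2.57, 2.57, 3.14, 3.14, 3.14, 3.14, 3.14].

INTERFACE

Orientations are given as [roll, pitch, yaw] about the fixed x, y, z axes, in that order (R = Rz(yaw) Ry(pitch) Rx(roll)).
In Python, from station import sensors, get_image, env gives the robot as it stands.
- The arm moves only by the tool drive_tool, never from a script. Its argument "commands" is a list of rows, each a list of 4 numbers: the shift along the tool's x, y, z in m, then the turn about the tool's z in degrees. In form: [[x, y, z, yaw], ...]. A call has 1 to 12 rows; each row is the pose to reach, as a shift and turn from the pose commanded when the call began, along the tool's axes at that moment; what a row does not reach only later rows make up. A row lasts 1/8 s, in which the tool goes at most 62.5 mm and 10.7 degrees, less where a joint would pass 70% of its speed; a pose out of reach is approached as far as the arm can. A call with a gripper value outside its range is refused whole. "fingers" is the opening, from -1 (shut) to 1 (fully open), set as the call begins (left out, the last holds). The fingers move at their own pace and stop on an object; "force" is the grip in N (left out, the last holds). Time passes only in rows, so rows that repeat a pose let the fingers close. It gives the time, the measured TCP pose, the force, the opening and the grip force at its end, in the units of the state.
- sensors.observe(): the state, without advancing time (a new reading comes with each control period).
- get_image(name): name is "scene" or "top" or "wrist"; returns a dict with "color" (400x640x3 uint8, red, green, blue), "vfov" (degrees; the focal length in pixels is half the picture's height over the tangent of half this angle, whatever the lens; pixels are square), "cx", "cy" (the principal point, pixels), "distortion" ([k1, k2, p1, p2, k3] as OpenCV has them; the pictures are not rectified), "camera_from_world" (4x4, takes a point from world to camera coordinates); the wrist camera has in their place "tool_from_camera" (4x4, takes a point from camera to tool coordinates, whose origin is the TCP and whose axes are the flange's). Camera axes: x right, y down, z forward; pixel columns grow to the right and rows downward; lengths in mm; the calibration is good to about 2 mm. A picture is of the moment at which its call begins: read the wrist's pose just before it. There is no depth.
- env.finish_job(): hands the job in; it is judged then, once.
The state is a dict: "time_s": time; "q": joint angles; "qd": joint speeds; "tau": joint torques, N m; "tcp_pos": TCP position; "ee_rot": TCP orientation; "ft_force": force on the tool from outside, world axes, zero at the start; "torque": the same for the moment, N m; "grip_width": finger opening in mm; "finger_force": force on a finger pad.
Only numpy, scipy, OpenCV 4.12 (cv2) and the standard library are available. Lean on these libraries where they do the work, as an engineer would, in place of code of your own. Each camera call takes 0.05 s, during which the arm holds its last target. There are 200 camera calls.

TASK

Build the sintering stack on the round loading plate for the furnace: the dish with the long white front bridge goes at the bottom, in the plate's ring, where the heat is most even, then the dish with the two orange three-unit bridges on it, then the dish with the blue single crowns, and the sand-coloured lid last, one after another in that order. Each foot must sit fully home in the rim below it, level; carry the dishes level so that no work slides out, and set everything down without dropping it. Leave the bottle, the pink-lidded jar, the square white jar and the tan cast in front of the furnace where they stand.

Things in the scene. Friction and masses are not known exactly. Their poses are not given: they have to be found in the camera images.
- dish_front_bridge: Loose round dark grey ceramic dish holding one white horseshoe bridge of 8 teeth, fixed in it, below the rim. 60 mm diameter, 24 mm high, 90 g, notched rim. Origin: centre of its underside, z up; any yaw will do. Grip the outer wall across, fingertips over 3 mm up. A tapered foot (43 to 48 mm wide, 3 mm high) drops into the 53 mm mouth below till the 60 mm shoulder rests on that rim.
- dish_short_bridges: Loose round dark grey ceramic dish holding two straight orange 3-tooth bridges, fixed in it, below the rim. 60 mm diameter, 24 mm high, 90 g, notched rim. Origin: centre of its underside, z up; any yaw will do. Grip the outer wall across, fingertips over 3 mm up. A tapered foot (43 to 48 mm wide, 3 mm high) drops into the 53 mm mouth below till the 60 mm shoulder rests on that rim.
- dish_crowns: Loose round dark grey ceramic dish holding four separate blue crowns, fixed in it, below the rim. 60 mm diameter, 24 mm high, 90 g, notched rim. Origin: centre of its underside, z up; any yaw will do. Grip the outer wall across, fingertips over 3 mm up. A tapered foot (43 to 48 mm wide, 3 mm high) drops into the 53 mm mouth below till the 60 mm shoulder rests on that rim.
- lid: Loose round sand-coloured ceramic lid, 60 mm diameter, 90 g. Origin: centre of its underside, z up. Disc top 10 mm up; on it a round knob 16 to 18 mm thick, to 28 mm up: grip it, fingertips just clear of the disc. A tapered foot (43 to 48 mm wide, 3 mm high) drops into the 53 mm mouth below till the 60 mm shoulder rests on that rim. A part seated on a dish has its origin 21 mm above the dish's.
- loading_plate: Fixed sand-coloured ceramic disc (92 mm) in a round steel carrier (100 mm) with a flat handle (24 wide, 3.5 high, to 125 mm out along its -x). In the middle a ring, 60 mm outside, 53 inside, top 15 mm, floor 10.5 mm above the bench, takes the bottom dish's foot; that dish's origin then is 12 mm above the plate's. Origin: centre of the underside, on the bench, z up.
- bottle: Bystander: upright small beige bottle with white cap and label, 39 mm diameter, 86 mm high; origin at the centre of its underside.
- pink_jar: Bystander: round white jar with a pink lid, 39 mm diameter, 44 mm high; origin at the centre of its underside.
- square_jar: Bystander: small square white jar with a red dot on its lid, 36 x 36 x 40 mm; origin at the centre of its underside.
- tan_cast: Bystander: tan dental cast standing alone in front of the furnace, 64 x 63 x 37 mm; origin at the centre of its underside. (The furnace beside it is solid: its body, 0.17 m high, fills the bench from about x = 0.50 on for y below -0.05, with a tall head over its rear; pass it in front.)
Not all that is in view belongs to the job. Leave any turquoise look-alike of the lid alone.

How it is judged:
By the outcome, as a careful person would: the job done as asked, in the order asked, and still so for the second after the job is handed in, with the robot touching nothing.
It also fails if it takes over 102 s, if anything falls off the work surface, if the arm or the gripper's body presses on something with over 40 N, if the wrist force passes 120 N, or if a joint passes its speed limit or range.

## Working session

There is one attempt and no reset: what is moved stays moved. The work goes in short steps, Python scripts to look and compute and a tool call to move; the robot and the scene stay as the last step left them, time stands still between calls to the robot, and variables do not carry over. Pictures are saved under pics/ and viewed, at most 20 in all, crops included, and the job is handed in when it is done.

Besides the shell and the picture viewer there is one more tool, called after ">>>" by a JSON object that holds its "name" and its "arguments". drive_tool: Moves the arm, as the interface text tells. Its arguments: {"type":"object","properties":{"commands":{"type":"array"},"fingers":{"type":"number"},"force":{"type":"number"}},"required":["commands"]}

```bash
mkdir -p pics; ls; cat > h.py <<'E'
import numpy as np, cv2
from station import sensors, get_image, env
from scipy.spatial.transform import Rotation as R
def K(d):
    f=d["color"].shape[0]/2/np.tan(np.radians(d["vfov"])/2)
    return np.array([[f,0,d["cx"]],[0,f,d["cy"]],[0,0,1.]])
def shot(n,fn):
    s=sensors.observe(); d=get_image(n); cv2.imwrite(f"pics/{fn}.png",d["color"][:,:,::-1])
    if n=="wrist":
        T=np.eye(4);T[:3,:3]=R.from_euler("xyz",s["ee_rot"]).as_matrix();T[:3,3]=s["tcp_pos"]
        M=np.linalg.inv(T@np.array(d["tool_from_camera"]))
    else: M=np.array(d["camera_from_world"])
    np.savez(f"pics/{fn}.npz",K=K(d),D=np.array(d["distortion"],float),M=M)
    return d
def px2w(fn,uv,z):
    c=np.load(f"pics/{fn}.npz"); W=np.linalg.inv(c["M"]); out=[]
    uv=np.atleast_2d(np.array(uv,float))
    p=cv2.undistortPoints(uv[:,None],c["K"],c["D"])[:,0]
    for (a,b),zz in zip(p,np.broadcast_to(z,len(uv))):
        r=W[:3,:3]@[a,b,1]; o=W[:3,3]; out.append(o+r*(zz-o[2])/r[2])
    return np.array(out)
def w2px(fn,P):
    c=np.load(f"pics/{fn}.npz"); M=c["M"]
    return cv2.projectPoints(np.atleast_2d(np.array(P,float)),cv2.Rodrigues(M[:3,:3])[0],M[:3,3],c["K"],c["D"])[0][:,0]
E
python3 - <<'E'
from h import *
print(sensors.observe(), env.grip_depth)
for n in("scene","top","wrist"):
    d=shot(n,n+"0"); print(n,d["vfov"])
    c=np.load(f"pics/{n}0.npz"); print(np.linalg.inv(c["M"]).round(2))
E
```

```text
pics
{'time_s': 0.0, 'q': array([ 1.09901259,  0.46838079, -0.01160818,  1.60364758,  0.00603942,
        1.07142033, -0.05630109]), 'qd': array([ 1.62264876e-04, -1.38044648e-03,  1.44176102e-03,  3.03565869e-05,
       -1.47983902e-03, -4.15844698e-04,  7.59095668e-04]), 'tau': array([-2.89468235e-04, -5.32379937e+01,  2.12552090e-02, -2.51301581e+01,
        1.13899028e-02,  7.79871043e-03, -6.79515622e-06]), 'tcp_pos': array([ 269.93734211, -590.66453218,  230.32609961]), 'ee_rot': array([-3.13977732e+00,  1.58684556e-04,  4.28742634e-01]), 'ft_force': array([-0.53924733,  0.56836461, -0.4657491 ]), 'torque': array([-0.00064299, -0.00845342,  0.05029538]), 'finger_force': 0.0, 'grip_width': 85.64847051981495} 18.700000000000003
scene 51.08937399960687
[[-8.0000e-01 -3.7000e-01  4.8000e-01  1.3726e+02]
 [-6.0000e-01  4.9000e-01 -6.2000e-01  6.8086e+02]
 [-0.0000e+00 -7.8000e-01 -6.2000e-01  6.0159e+02]
 [ 0.0000e+00  0.0000e+00  0.0000e+00  1.0000e+00]]
top 49.56575357496736
[[ 3.00000e-02 -9.90000e-01  1.50000e-01  4.09330e+02]
 [-1.00000e+00 -3.00000e-02 -2.00000e-02  1.29900e+02]
 [ 2.00000e-02 -1.50000e-01 -9.90000e-01  1.05424e+03]
 [ 0.00000e+00  0.00000e+00  0.00000e+00  1.00000e+00]]
wrist 58.43926099394038
[[ 4.2000e-01 -8.6000e-01 -2.9000e-01  3.4566e+02]
 [-9.1000e-01 -3.9000e-01 -1.3000e-01 -5.5718e+02]
 [-0.0000e+00  3.2000e-01 -9.5000e-01  3.7326e+02]
 [ 0.0000e+00  0.0000e+00  0.0000e+00  1.0000e+00]]
```

View pics/scene0.png

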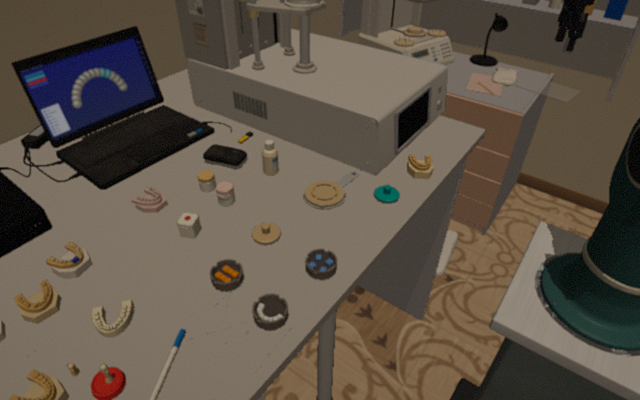

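View pics/top0.png

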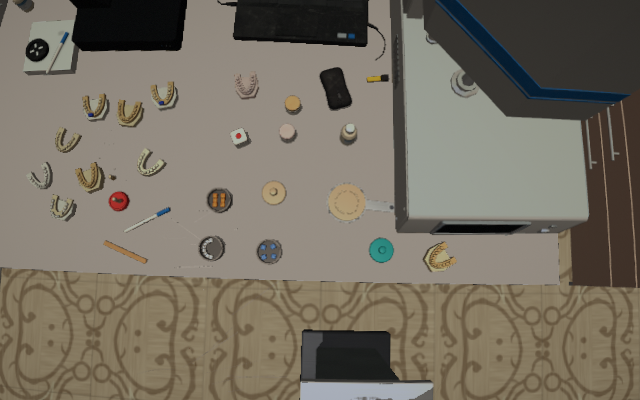

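The scene and top views agree. In the top picture, the candidates are:
- **Dishes:** white bridge (211,249), orange bridges (219,201), blue crowns (269,252).
- **Lid:** sand-coloured lid (274,193). The turquoise look-alike is at (381,250), the red-knobbed thing at (118,201), and the orange-lidded jar at (292,103).
- **Plate:** (347,203), with its handle pointing toward the furnace.

Next is one close crop to check these.

```bash
python3 - <<'E'
from h import *
im=cv2.imread("pics/top0.png")[165:285,190:400]
im=cv2.resize(im,None,fx=3.8,fy=3.8,interpolation=cv2.INTER_CUBIC)
im=cv2.convertScaleAbs(im,alpha=1.6,beta=10)
cv2.imwrite("pics/crop.png",im)
E
```

```text
(no output)
```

View pics/crop.png

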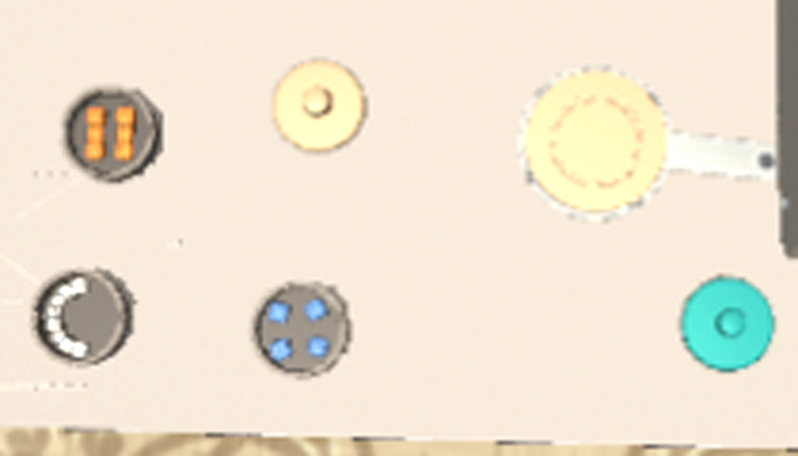

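Crop confirms the choices: white bridge dish at crop (84,316), orange (114,134), blue crowns (302,329), sand lid disc (320,105), plate ring (597,141), turquoise lid (727,323) to be left.

```bash
python3 - <<'E'
from h import *
C={"white":(84,316,22),"orange":(114,134,22),"crowns":(302,329,22),"lid":(320,105,10),"plate":(597,141,15),"turq":(727,323,10)}
for k,(u,v,z) in C.items():
    print(k,px2w("top0",[(u+.5)/3.8+189.5,(v+.5)/3.8+164.5],z).round(1)[0])
s={"white":(270,309,22),"orange":(227,273,22),"crowns":(321,261,22),"lid":(266,235,10),"plate":(325,193,15)}
for k,(u,v,z) in s.items(): print(k,px2w("scene0",[u,v],z).round(1)[0])
E
```

```text
white [457.1 378.6  22. ]
orange [573.2 366.6  22. ]
crowns [453.3 241.2  22. ]
lid [597.8 237.2  10. ]
plate [578.7  58.6  15. ]
turq [464.8 -26.7  10. ]
white [454.4 382.9  22. ]
orange [569.6 371.2  22. ]
crowns [450.9 243.8  22. ]
lid [589.4 244.9  10. ]
plate [571.5  64.3  15. ]
```

```bash
cat > plan.py <<'E'
import sys,json
from h import *
def rows(wps,step=50):
    """wps: list of (x,y,z,yaw_deg) world; start=current pose -> rows in tool axes"""
    s=sensors.observe(); p=np.array(s["tcp_pos"]); y0=s["ee_rot"][2]
    c,n=np.cos(y0),np.sin(y0); A=np.array([[c,n,0],[n,-c,0],[0,0,-1]])
    cur=np.r_[p,np.degrees(y0)]; out=[]
    for w in wps:
        w=np.array(w,float); k=int(max(np.ceil(np.linalg.norm(w[:3]-cur[:3])/step),np.ceil(abs(w[3]-cur[3])/9),1))
        for i in range(1,k+1):
            q=cur+(w-cur)*i/k; d=A@(q[:3]-p)/1000
            out.append([round(float(v),3) for v in d]+[round(float(np.degrees(y0)-q[3]),1)])
        cur=w
    print("pose",p.round(1),round(float(np.degrees(y0)),2),"t",s["time_s"]); print(json.dumps(out))
if __name__=="__main__": rows(json.loads(sys.argv[1]),float(sys.argv[2]) if len(sys.argv)>2 else 50)
E
python3 plan.py "[[400,-300,260,60],[450,-50,260,90]]"
```

```text
pose [ 270.  -590.8  230.5] 24.56 t 0.15
[[0.034, -0.03, -0.004, -5.1], [0.068, -0.06, -0.008, -10.1], [0.102, -0.09, -0.013, -15.2], [0.137, -0.12, -0.017, -20.3], [0.171, -0.15, -0.021, -25.3], [0.205, -0.18, -0.025, -30.4], [0.239, -0.21, -0.029, -35.4], [0.264, -0.245, -0.029, -40.4], [0.289, -0.279, -0.029, -45.4], [0.314, -0.314, -0.029, -50.4], [0.339, -0.348, -0.029, -55.4], [0.364, -0.383, -0.029, -60.4], [0.389, -0.417, -0.029, -65.4]]
```

>>> {"name": "drive_tool", "arguments": {"commands": [[0.034,-0.03,-0.004,-5],[0.068,-0.06,-0.008,-10],[0.102,-0.09,-0.013,-15],[0.137,-0.12,-0.017,-20],[0.171,-0.15,-0.021,-25],[0.205,-0.18,-0.025,-30],[0.239,-0.21,-0.029,-35.4],[0.27,-0.252,-0.029,-41],[0.3,-0.294,-0.029,-47],[0.33,-0.335,-0.029,-53],[0.36,-0.376,-0.029,-59],[0.389,-0.417,-0.029,-65.4]], "fingers": 1, "force": 40}}

```text
time_s: 1.65
tcp_pos: [450.7, -48.6, 260.3]
ee_rot: [3.141, 0.0, 1.574]
ft_force: [0.8, 0.3, -0.2]
grip_width: 85.7
finger_force: 0.0
```

```bash
python3 plan.py "[[575,60,260,90]]"
```

```text
pose [450.7 -48.6 260.3] 90.16 t 1.65
[[0.027, 0.031, 0.0, 0.0], [0.054, 0.062, 0.0, 0.1], [0.081, 0.093, 0.0, 0.1], [0.108, 0.125, 0.0, 0.2]]
```

>>> {"name": "drive_tool", "arguments": {"commands": [[0.027,0.031,0,0],[0.054,0.062,0,0],[0.081,0.093,0,0],[0.108,0.125,0,0.2],[0.108,0.125,0,0.2],[0.108,0.125,0,0.2]]}}

```text
time_s: 2.4
tcp_pos: [575.0, 57.2, 259.7]
ee_rot: [-3.14, 0.001, 1.567]
ft_force: [0.3, -0.2, -0.5]
grip_width: 85.4
finger_force: 0.0
```

```bash
python3 -c "
from h import *
shot('wrist','w_plate')"; python3 plan.py "[[510,300,260,90]]"
```

```text
pose [575.   56.7 259.9] 89.72 t 2.45
[[0.04, -0.011, -0.0, -0.0], [0.081, -0.022, -0.0, -0.1], [0.121, -0.033, -0.0, -0.1], [0.162, -0.044, -0.0, -0.2], [0.202, -0.055, -0.0, -0.2], [0.243, -0.066, -0.0, -0.3]]
```

View pics/w_plate.png

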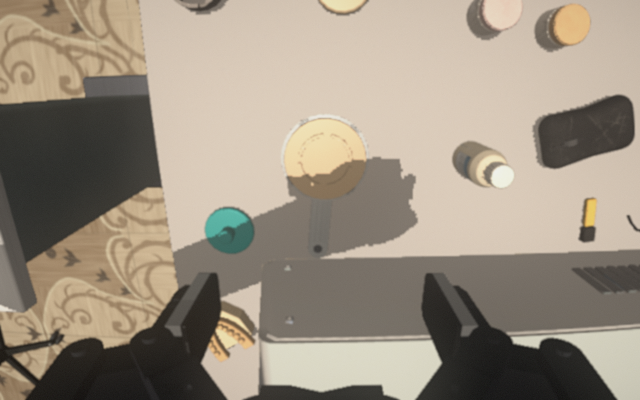

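The wrist view shows the loading plate, disc and ring centred near (326,158). The turquoise lid is at (229,230).

>>> {"name": "drive_tool", "arguments": {"commands": [[0.04,-0.011,0,0],[0.08,-0.022,0,0],[0.12,-0.033,0,0],[0.16,-0.044,0,0],[0.2,-0.055,0,0],[0.24,-0.065,0,0],[0.24,-0.065,0,0],[0.24,-0.065,0,0]]}}

```text
time_s: 3.45
tcp_pos: [512.1, 296.2, 260.3]
ee_rot: [3.141, 0.002, 1.565]
ft_force: [0.9, -0.5, 0.6]
grip_width: 85.2
finger_force: 0.0
```

```bash
python3 -c "
from h import *
shot('wrist','w_dish')
print(px2w('w_plate',[326,158],15))"
```

```text
[[580.96172371  61.66952682  15.        ]]
```

View pics/w_dish.png

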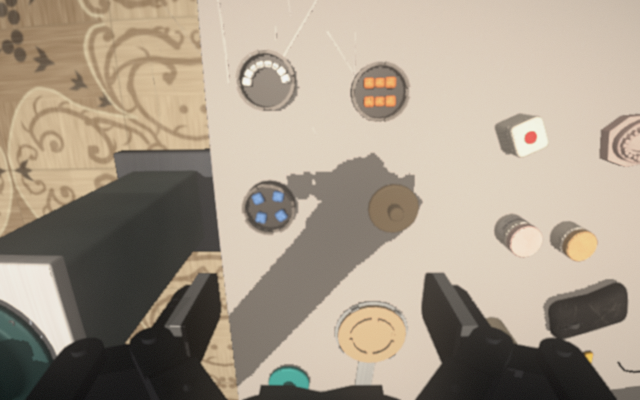

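```bash
cat > tiles.py <<'E'
from h import *
def tiles(fn,est,out,S=80,k=260):
    im=cv2.convertScaleAbs(cv2.imread(f"pics/{fn}.png"),alpha=1.4); T=[]
    for (x,y,z,r) in est:
        a=np.linspace(0,2*np.pi,60); P=np.c_[x+r*np.cos(a),y+r*np.sin(a),z+0*a]
        uv=w2px(fn,P); c=w2px(fn,[x,y,z])[0]; o=np.round(c-S/2).astype(int)
        t=cv2.warpAffine(im,np.array([[1.,0,-o[0]],[0,1,-o[1]]]),(S,S))
        t=cv2.resize(t,(k,k),interpolation=cv2.INTER_CUBIC)
        cv2.polylines(t,[np.int32(((uv-o+.5)*k/S-.5)*8)],True,(0,255,0),1,cv2.LINE_AA,3)
        T.append(t)
    while len(T)%3: T.append(0*T[0])
    cv2.imwrite(f"pics/{out}.png",np.vstack([np.hstack(T[i:i+3]) for i in range(0,len(T),3)]))
E
python3 - <<'E'
from tiles import *
e=[]
for n,u,v,z,r in[("white",267,80,24,30),("orange",380,91,24,30),("crowns",270,206,24,30),("lid",394,208,10,30),("plate",371.5,333,15,30)]:
    p=px2w("w_dish",[u,v],z)[0];print(n,p.round(1)); e.append((p[0],p[1],z,r))
p=px2w("w_plate",[326,158],15)[0]
tiles("w_dish",e,"t1")
E
```

```text
white [458.9 382.8  24. ]
orange [573.6 371.3  24. ]
crowns [455.4 248.1  24. ]
lid [597.9 239.9  10. ]
plate [578.3  66.7  15. ]
```

View pics/t1.png

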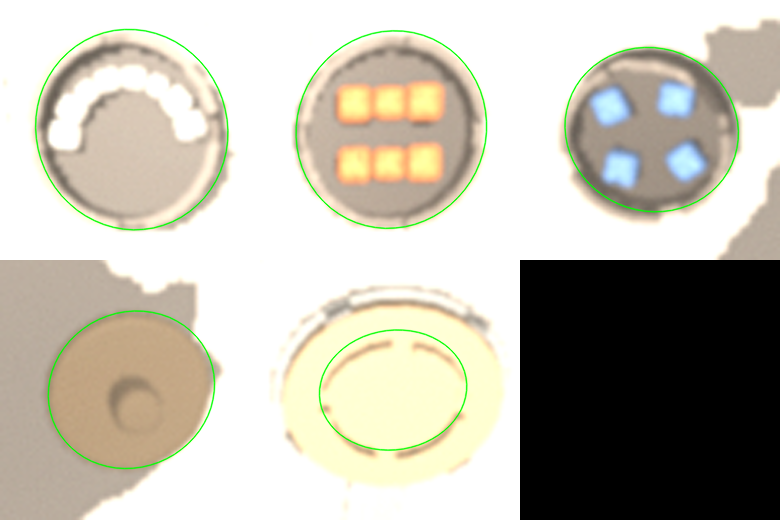

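The tile circles fit the rims and lid well. In the last tile the plate's dashed ring sits about 3 px lower than my circle, so its y is about 62. I'll hover over the white dish and refine.

```bash
python3 plan.py "[[458,380,160,90]]" 40
```

```text
pose [512.4 295.9 260.2] 89.62 t 3.5
[[0.021, -0.014, 0.025, -0.1], [0.042, -0.027, 0.05, -0.2], [0.063, -0.041, 0.075, -0.3], [0.084, -0.055, 0.1, -0.4]]
```

>>> {"name": "drive_tool", "arguments": {"commands": [[0.021,-0.014,0.025,-0.1],[0.042,-0.027,0.05,-0.2],[0.063,-0.041,0.075,-0.3],[0.084,-0.055,0.1,-0.4],[0.084,-0.055,0.1,-0.4],[0.084,-0.055,0.1,-0.4]]}}

```text
time_s: 4.25
tcp_pos: [458.7, 380.7, 160.8]
ee_rot: [3.14, 0.001, 1.571]
ft_force: [0.9, -0.7, 0.2]
grip_width: 85.5
finger_force: 0.0
```

```bash
python3 - <<'E'
from tiles import *
shot("wrist","w_white")
tiles("w_white",[(458.5,382,24,30),(458.5,382,24,26.5),(458.5,382,3,30)],"t2",S=160)
a=cv2.imread("pics/t2.png")
tiles("w_plate",[(581,61.7,15,30),(581,61.7,10,46),(581,61.7,15,26.5)],"t3",S=110)
cv2.imwrite("pics/t23.png",np.vstack([a,cv2.imread("pics/t3.png")]))
print(sensors.observe()["tcp_pos"], w2px("w_white",[458.5,382,24]))
E
```

```text
[458.95599792 380.80948913 161.14160836] [[319.56783181 188.06331498]]
```

View pics/t23.png

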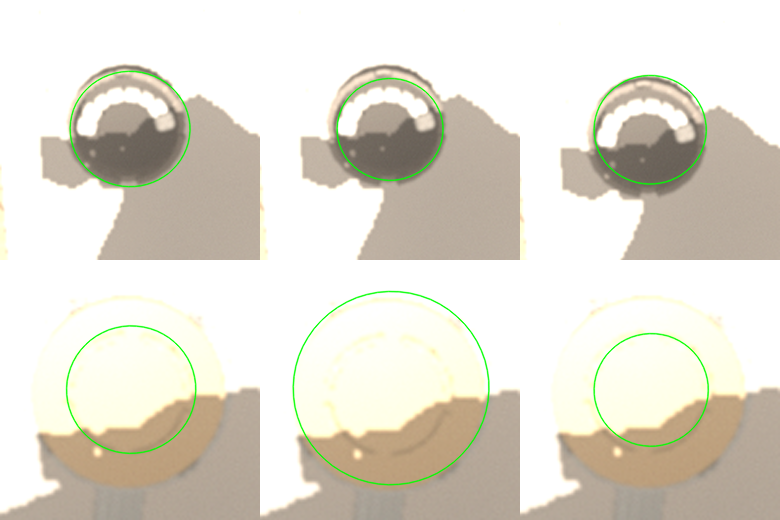

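The white dish is refined to (458, 383.3), about 1.2 mm further in y than the drawn circle. The plate disc and ring centre is about (580, 60), 2 mm lower in y than drawn. Descending to grip the white dish.

>>> {"name": "drive_tool", "arguments": {"commands": [[0.0025,-0.001,0.04,0],[0.0025,-0.001,0.08,0],[0.0025,-0.001,0.115,0],[0.0025,-0.001,0.14,0],[0.0025,-0.001,0.15,0],[0.0025,-0.001,0.156,0],[0.0025,-0.001,0.156,0],[0.0025,-0.001,0.156,0]]}}

```text
time_s: 5.3
tcp_pos: [456.7, 385.1, 5.3]
ee_rot: [3.14, -0.001, 1.574]
ft_force: [-0.2, 0.6, -0.1]
grip_width: 85.6
finger_force: 0.0
```

>>> {"name": "drive_tool", "arguments": {"commands": [[0,0,0,0],[0,0,0,0],[0,0,0,0],[0,0,0,0],[0,0,0,0],[0,0,0,0]], "fingers": -1, "force": 30}}

```text
time_s: 6.05
tcp_pos: [456.3, 384.9, 5.3]
ee_rot: [3.141, -0.0, 1.574]
ft_force: [-1.8, -1.6, 5.1]
grip_width: 58.8
finger_force: 31.2
```

>>> {"name": "drive_tool", "arguments": {"commands": [[0,0,-0.005,0],[0,0,-0.02,0],[0,0,-0.045,0],[0,0,-0.075,0],[0,0,-0.1,0],[0,0,-0.105,0],[0,0,-0.105,0]]}}

```text
time_s: 6.92
tcp_pos: [456.1, 384.4, 109.3]
ee_rot: [3.141, 0.0, 1.573]
ft_force: [0.2, 0.4, -0.6]
grip_width: 59.2
finger_force: 32.6
```

```bash
python3 - <<'E'
from tiles import *
shot("wrist","held1")
s=sensors.observe(); print(s["tcp_pos"],s["ee_rot"],s["grip_width"],s["finger_force"])
E
python3 plan.py "[[580,60,110,90]]" 35
```

```text
[455.78876702 384.16187298 108.63258558] [-3.14090536e+00  8.82898161e-04  1.57354715e+00] 59.15484085220822 32.592130517587066
pose [455.8 384.2 108.6] 90.16 t 6.975
[[-0.032, 0.012, -0.0, 0.0], [-0.065, 0.025, -0.0, 0.0], [-0.097, 0.037, -0.0, 0.0], [-0.13, 0.049, -0.001, 0.1], [-0.162, 0.062, -0.001, 0.1], [-0.195, 0.074, -0.001, 0.1], [-0.227, 0.086, -0.001, 0.1], [-0.26, 0.099, -0.001, 0.1], [-0.292, 0.111, -0.001, 0.1], [-0.325, 0.123, -0.001, 0.2]]
```

View pics/held1.png

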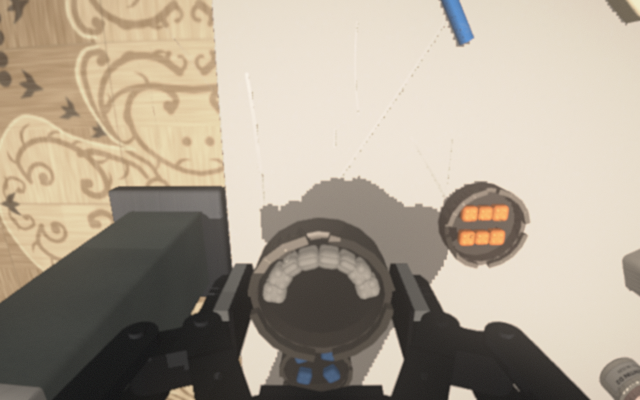

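The dish is gripped level, its rim centred near (321,288) between the pads. I'll work out its offset in the hand and carry it to the plate.

```bash
python3 - <<'E'
from h import *
print(px2w("held1",[[250,288],[390,288],[321,220],[321,357],[321,288]],128).round(1))
E
```

```text
[[428.5 388.8 128. ]
 [484.6 388.9 128. ]
 [456.8 418.1 128. ]
 [457.  354.2 128. ]
 [456.9 389.  128. ]]
```

>>> {"name": "drive_tool", "arguments": {"commands": [[-0.015,0.006,0,0],[-0.05,0.019,0,0],[-0.09,0.034,0,0],[-0.13,0.049,0,0],[-0.17,0.065,0,0],[-0.21,0.08,0,0],[-0.25,0.095,0,0],[-0.285,0.108,0,0],[-0.31,0.118,0,0],[-0.325,0.123,0,0.2],[-0.325,0.123,0,0.2],[-0.325,0.123,0,0.2]]}}

```text
time_s: 8.48
tcp_pos: [579.3, 61.5, 109.1]
ee_rot: [-3.141, -0.001, 1.572]
ft_force: [-0.1, -0.0, -1.5]
grip_width: 59.1
finger_force: 32.6
```

>>> {"name": "drive_tool", "arguments": {"commands": [[0,0,0.015,0],[0,0,0.04,0],[0,0,0.06,0],[0,0,0.072,0],[0,0,0.078,0],[0,0,0.08,0],[0,0,0.08,0]]}}

```text
time_s: 9.35
tcp_pos: [580.4, 60.2, 29.7]
ee_rot: [3.141, -0.0, 1.57]
ft_force: [-0.9, 0.2, -0.6]
grip_width: 59.2
finger_force: 32.6
```

```bash
python3 - <<'E'
from h import *
shot("wrist","p1w"); shot("top","p1t"); shot("scene","p1s")
a=cv2.imread("pics/p1s.png")[150:230,270:400]; b=cv2.imread("pics/p1w.png")
a=cv2.convertScaleAbs(cv2.resize(a,(520,320),interpolation=cv2.INTER_CUBIC),alpha=1.5)
b=cv2.convertScaleAbs(cv2.resize(b[170:400,180:480],(300,230)),alpha=1.5)
c=np.zeros((320,800,3),np.uint8); c[:,:500]=a[:,:500]; c[:230,500:]=b
cv2.imwrite("pics/p1.png",c); print(sensors.observe()["tcp_pos"])
E
```

```text
[580.40216442  60.0401656   29.84421638]
```

View pics/p1.png

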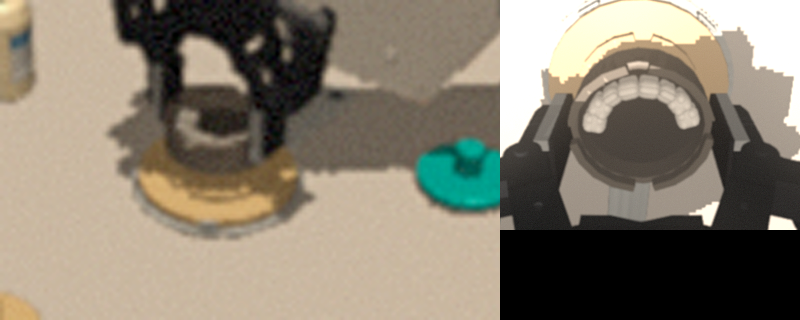

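```bash
python3 - <<'E'
from h import *
print(w2px("p1w",[[580,106,10],[580,110,3],[534,60,10],[626,60,10],[580,90,15],[580,90,48],[550,60,48],[610,60,48],[580,30,48]]).round(1))
b=cv2.imread("pics/p1w.png")[150:370,220:420]
cv2.imwrite("pics/p1b.png",cv2.convertScaleAbs(cv2.resize(b,None,fx=2.7,fy=2.7,interpolation=cv2.INTER_CUBIC),alpha=1.1))
E
```

```text
[[318.2 165.5]
 [318.3 154.2]
 [227.8 255. ]
 [409.3 254.8]
 [318.3 201.7]
 [317.7 229.1]
 [244.2 297.3]
 [391.8 297.2]
 [318.3 356.2]]
```

View pics/p1b.png

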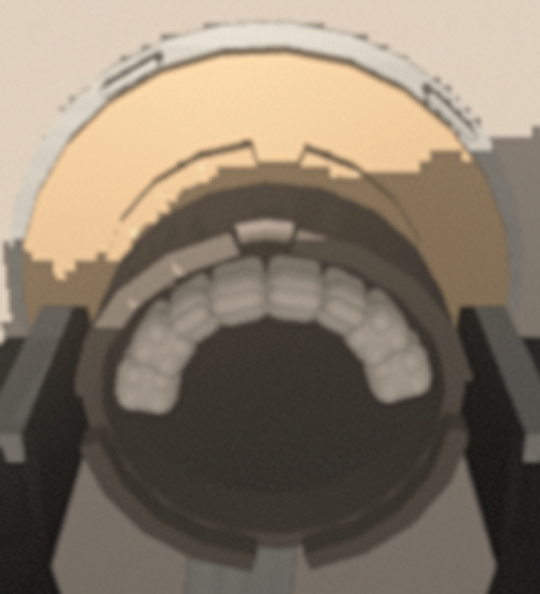

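Disc top edge is at (320,168) and the dish rim spans rows 232–360. Both come out at y ≈ 58.5 and agree in x within 1 mm, so the dish is aligned with the ring. Lowering gently.

>>> {"name": "drive_tool", "arguments": {"commands": [[0,0,0.004,0],[0,0,0.007,0],[0,0,0.009,0],[0,0,0.0105,0],[0,0,0.0115,0],[0,0,0.0115,0]]}}

```text
time_s: 10.25
tcp_pos: [579.9, 60.1, 17.7]
ee_rot: [-3.141, 0.0, 1.57]
ft_force: [-0.3, -0.5, -0.4]
grip_width: 58.6
finger_force: 32.6
```

>>> {"name": "drive_tool", "arguments": {"commands": [[0,0,0.0005,0],[0,0,0.001,0],[0,0,0.001,0],[0,0,0.001,0]]}}

```text
time_s: 10.75
tcp_pos: [580.1, 60.1, 17.3]
ee_rot: [3.141, 0.0, 1.57]
ft_force: [-2.1, -0.1, 5.3]
grip_width: 59.4
finger_force: 33.1
```

>>> {"name": "drive_tool", "arguments": {"commands": [[0,0,0,0],[0,0,0,0],[0,0,0,0],[0,0,0,0],[0,0,-0.03,0],[0,0,-0.07,0],[0,0,-0.11,0],[0,0,-0.14,0],[0,0,-0.14,0],[0,0,-0.14,0]], "fingers": 1}}

```text
time_s: 12.0
tcp_pos: [579.4, 59.7, 155.9]
ee_rot: [-3.14, 0.0, 1.57]
ft_force: [0.5, -0.0, -1.0]
grip_width: 85.4
finger_force: 0.0
```

```bash
python3 - <<'E'
from tiles import *
shot("wrist","p1d"); s=sensors.observe(); print(s["tcp_pos"],s["ee_rot"])
tiles("p1d",[(580,60,36,30),(580,60,10,46)],"t4",S=160)
E
python3 plan.py "[[573,371,160,90]]" 40
```

```text
[579.1554334   59.73389031 155.51718226] [-3.13946410e+00  3.31626255e-04  1.57000232e+00]
pose [579.2  59.7 155.5] 89.95 t 12.05
[[0.039, -0.001, -0.001, -0.0], [0.078, -0.002, -0.001, -0.0], [0.117, -0.002, -0.002, -0.0], [0.156, -0.003, -0.002, -0.0], [0.195, -0.004, -0.003, -0.0], [0.233, -0.005, -0.003, -0.0], [0.272, -0.006, -0.004, -0.0], [0.311, -0.006, -0.004, -0.0]]
```

View pics/t4.png

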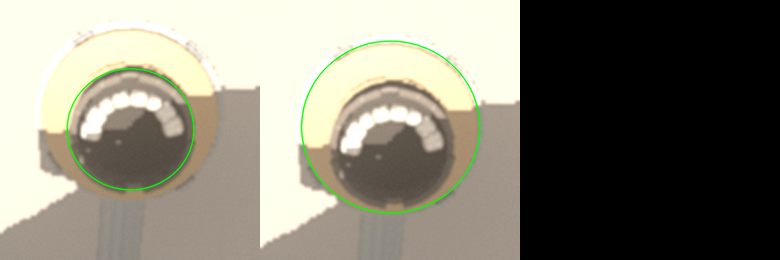

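The white dish is seated concentric on the plate and looks level (rim centre at tile (132,130)). Next is the orange dish.

>>> {"name": "drive_tool", "arguments": {"commands": [[0.02,-0.001,-0.001,0],[0.06,-0.001,-0.001,0],[0.11,-0.002,-0.002,0],[0.16,-0.003,-0.003,0],[0.21,-0.004,-0.004,0],[0.26,-0.005,-0.004,0],[0.295,-0.006,-0.004,0],[0.311,-0.006,-0.004,0],[0.311,-0.006,-0.004,0],[0.311,-0.006,-0.004,0]]}}

```text
time_s: 13.3
tcp_pos: [574.8, 369.1, 160.3]
ee_rot: [-3.141, 0.002, 1.568]
ft_force: [0.1, -1.3, -0.7]
grip_width: 85.2
finger_force: 0.0
```

```bash
python3 - <<'E'
from tiles import *
shot("wrist","w_or"); s=sensors.observe(); print(s["tcp_pos"],s["ee_rot"])
tiles("w_or",[(573.5,371.5,24,30)],"a",S=120,k=260)
tiles("w_white",[(458,383.3,24,30)],"b",S=120,k=260)
tiles("p1d",[(580,60,36,30)],"c",S=120,k=260)
cv2.imwrite("pics/t5.png",np.hstack([cv2.imread(f"pics/{c}.png")[:,:260] for c in "abc"]))
E
```

```text
[574.98420231 368.87811184 160.47091721] [3.14154483e+00 1.60491389e-03 1.56770450e+00]
```

View pics/t5.png

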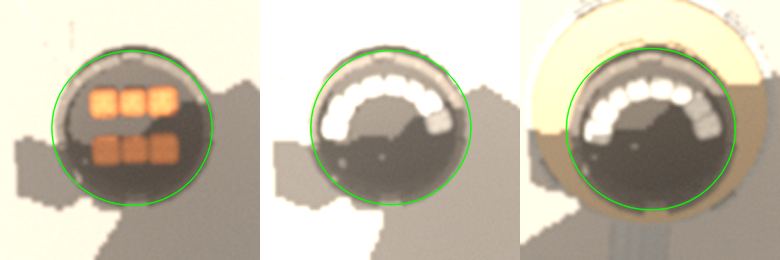

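The orange dish's rim fits (573.5, 371.5) the same way the white one did. Descending.

>>> {"name": "drive_tool", "arguments": {"commands": [[0.003,-0.002,0.04,0],[0.003,-0.002,0.08,0],[0.003,-0.002,0.115,0],[0.003,-0.002,0.14,0],[0.003,-0.002,0.15,0],[0.003,-0.002,0.155,0],[0.003,-0.002,0.155,0],[0.003,-0.002,0.155,0]]}}

```text
time_s: 14.35
tcp_pos: [572.8, 374.6, 6.9]
ee_rot: [3.14, -0.001, 1.57]
ft_force: [-0.1, 0.3, -0.1]
grip_width: 85.4
finger_force: 0.0
```

>>> {"name": "drive_tool", "arguments": {"commands": [[0,0,0,0],[0,0,0,0],[0,0,0,0],[0,0,0,0],[0,0,0,0],[0,0,0,0]], "fingers": -1, "force": 30}}

```text
time_s: 15.1
tcp_pos: [572.5, 374.3, 6.9]
ee_rot: [3.141, -0.0, 1.57]
ft_force: [-1.3, -1.2, 4.8]
grip_width: 59.1
finger_force: 31.5
```

>>> {"name": "drive_tool", "arguments": {"commands": [[0,0,-0.005,0],[0,0,-0.02,0],[0,0,-0.045,0],[0,0,-0.075,0],[0,0,-0.1,0],[0,0,-0.105,0],[0,0,-0.105,0]]}}

```text
time_s: 15.98
tcp_pos: [572.3, 374.0, 111.4]
ee_rot: [3.141, -0.0, 1.57]
ft_force: [-0.1, 0.1, -1.1]
grip_width: 59.3
finger_force: 32.5
```

```bash
python3 plan.py "[[580,60,110,90]]" 35|head -1
```

```text
pose [572.3 374.  111.4] 89.96 t 15.975
```

>>> {"name": "drive_tool", "arguments": {"commands": [[-0.015,0,0,0],[-0.05,0.001,0,0],[-0.09,0.002,0,0],[-0.13,0.003,0,0],[-0.17,0.004,0,0],[-0.21,0.005,0,0],[-0.25,0.006,0,0],[-0.28,0.007,0,0],[-0.302,0.008,0,0],[-0.314,0.008,0,0],[-0.314,0.008,0,0],[-0.314,0.008,0,0]]}}

```text
time_s: 17.48
tcp_pos: [579.7, 61.2, 110.7]
ee_rot: [-3.141, -0.001, 1.572]
ft_force: [0.3, -0.0, -0.8]
grip_width: 59.1
finger_force: 32.5
```

>>> {"name": "drive_tool", "arguments": {"commands": [[0,0,0.02,0],[0,0,0.04,0],[0,0,0.052,0],[0,0,0.056,0],[0,0,0.056,0],[0,0,0.056,0]]}}

```text
time_s: 18.23
tcp_pos: [580.5, 60.2, 55.3]
ee_rot: [3.141, -0.0, 1.57]
ft_force: [0.4, -0.2, 0.3]
grip_width: 59.0
finger_force: 32.5
```

```bash
python3 - <<'E'
from h import *
shot("wrist","p2w"); s=sensors.observe();print(s["tcp_pos"],s["ee_rot"])
z=s["tcp_pos"][2]-6+24; y=60
print(z,w2px("p2w",[[580,106,10],[534,60,10],[626,60,10],[580,90,36],[580,90,15],[580,90,z],[550,60,z],[610,60,z],[580,30,z]]).round(1))
b=cv2.imread("pics/p2w.png")[140:380,200:440]
cv2.imwrite("pics/p2b.png",cv2.convertScaleAbs(cv2.resize(b,None,fx=2.5,fy=2.5,interpolation=cv2.INTER_CUBIC),alpha=1.4))
E
```

```text
[580.45872622  60.12197268  55.3635312 ] [ 3.14044530e+00 -3.14118886e-05  1.57009256e+00]
73.3635311999121 [[318.4 155.2]
 [238.5 234.8]
 [398.8 234.6]
 [318.2 198.7]
 [318.4 186.7]
 [317.5 228.9]
 [244.2 297. ]
 [391.6 296.9]
 [318.1 355.8]]
```

View pics/p2b.png

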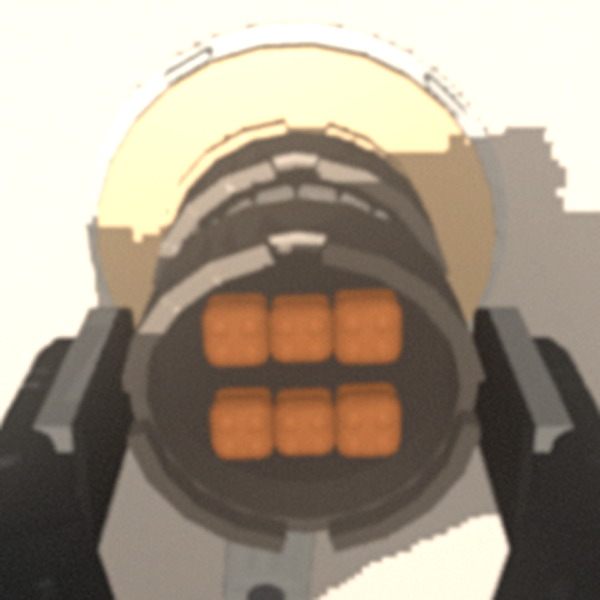

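The held rim and the lower dish rim are concentric within about 0.5 mm (rim spans columns 250–393; lower rim centre about 321). Lowering.

>>> {"name": "drive_tool", "arguments": {"commands": [[0,0,0.004,0],[0,0,0.008,0],[0,0,0.011,0],[0,0,0.013,0],[0,0,0.014,0],[0,0,0.0145,0],[0,0,0.0145,0]]}}

```text
time_s: 19.15
tcp_pos: [580.0, 60.1, 40.3]
ee_rot: [3.142, 0.0, 1.57]
ft_force: [0.4, 0.6, 0.2]
grip_width: 58.7
finger_force: 32.5
```

>>> {"name": "drive_tool", "arguments": {"commands": [[0,0,0.0005,0],[0,0,0.001,0],[0,0,0.001,0],[0,0,0.001,0]]}}

```text
time_s: 19.65
tcp_pos: [580.1, 60.1, 39.9]
ee_rot: [3.141, 0.0, 1.57]
ft_force: [-2.8, -0.7, 4.9]
grip_width: 59.0
finger_force: 33.0
```

>>> {"name": "drive_tool", "arguments": {"commands": [[0,0,0,0],[0,0,0,0],[0,0,0,0],[0,0,0,0],[0,0,-0.03,0],[0,0,-0.07,0],[0,0,-0.11,0],[0,0,-0.12,0]], "fingers": 1}}

```text
time_s: 20.65
tcp_pos: [581.4, 60.4, 161.9]
ee_rot: [3.137, -0.0, 1.57]
ft_force: [-0.7, 0.2, -1.3]
grip_width: 85.2
finger_force: 0.0
```

>>> {"name": "drive_tool", "arguments": {"commands": [[0.02,-0.014,0,0],[0.055,-0.037,0,0],[0.09,-0.061,0,0],[0.125,-0.085,0,0],[0.16,-0.108,0,0],[0.187,-0.126,0,0],[0.187,-0.126,0,0],[0.187,-0.126,0,0],[0.187,-0.126,0,0]]}}

```text
time_s: 21.78
tcp_pos: [454.7, 245.9, 158.8]
ee_rot: [-3.141, 0.001, 1.568]
ft_force: [0.1, -0.2, 0.2]
grip_width: 85.3
finger_force: 0.0
```

```bash
python3 - <<'E'
from tiles import *
shot("wrist","w_cr"); s=sensors.observe(); print(s["tcp_pos"],s["ee_rot"])
shot("scene","s2")
tiles("w_cr",[(455.4,247.6,24,30)],"a",S=120,k=260)
tiles("w_or",[(573.5,371.5,24,30)],"b",S=120,k=260)
c=cv2.convertScaleAbs(cv2.resize(cv2.imread("pics/s2.png")[140:220,290:370],(260,260),interpolation=cv2.INTER_CUBIC),alpha=1.4)
cv2.imwrite("pics/t6.png",np.hstack([cv2.imread(f"pics/{k}.png")[:,:260] for k in "ab"]+[c]))
E
```

```text
[454.68357922 245.98377825 158.90733193] [-3.14118074e+00  5.52222662e-04  1.56805019e+00]
```

View pics/t6.png

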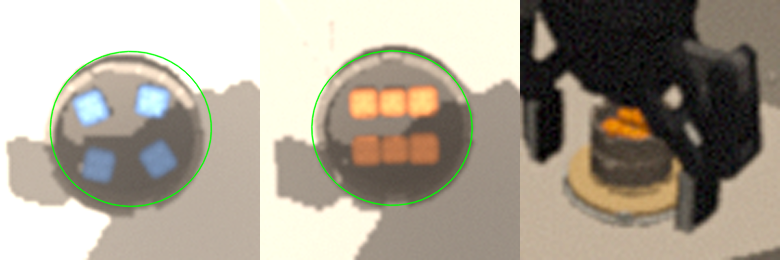

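The crowns dish sits about 3 mm lower in y and 1 mm left of the drawn circle, so about (454, 245). The two stacked dishes look level in the scene crop. Descending.

>>> {"name": "drive_tool", "arguments": {"commands": [[-0.001,-0.001,0.04,0],[-0.001,-0.001,0.08,0],[-0.001,-0.001,0.115,0],[-0.001,-0.001,0.14,0],[-0.001,-0.001,0.149,0],[-0.001,-0.001,0.153,0],[-0.001,-0.001,0.153,0],[-0.001,-0.001,0.153,0]]}}

```text
time_s: 22.88
tcp_pos: [453.7, 246.3, 7.1]
ee_rot: [3.14, -0.001, 1.57]
ft_force: [-0.1, 0.0, -0.5]
grip_width: 85.8
finger_force: 0.0
```

>>> {"name": "drive_tool", "arguments": {"commands": [[0,0,0,0],[0,0,0,0],[0,0,0,0],[0,0,0,0],[0,0,0,0],[0,0,0,0]], "fingers": -1, "force": 30}}

```text
time_s: 23.62
tcp_pos: [453.3, 246.2, 7.1]
ee_rot: [3.141, 0.0, 1.57]
ft_force: [-1.0, -1.7, 6.0]
grip_width: 58.0
finger_force: 30.7
```

>>> {"name": "drive_tool", "arguments": {"commands": [[0,0,-0.005,0],[0,0,-0.02,0],[0,0,-0.045,0],[0,0,-0.075,0],[0,0,-0.105,0],[0,0,-0.12,0],[0,0,-0.125,0],[0,0,-0.125,0]]}}

```text
time_s: 24.62
tcp_pos: [452.9, 245.8, 130.9]
ee_rot: [-3.141, 0.0, 1.57]
ft_force: [0.7, -0.4, -1.4]
grip_width: 58.0
finger_force: 32.5
```

```bash
python3 plan.py "[[580,60.5,130,90]]" 35
```

```text
pose [452.9 245.8 130.9] 89.95 t 24.625
[[-0.026, 0.018, 0.0, -0.0], [-0.053, 0.036, 0.0, -0.0], [-0.079, 0.055, 0.0, -0.0], [-0.106, 0.073, 0.001, -0.0], [-0.132, 0.091, 0.001, -0.0], [-0.159, 0.109, 0.001, -0.0], [-0.185, 0.127, 0.001, -0.0]]
```

>>> {"name": "drive_tool", "arguments": {"commands": [[-0.014,0.01,0,0],[-0.04,0.028,0,0],[-0.07,0.048,0,0],[-0.1,0.069,0,0],[-0.13,0.089,0,0],[-0.155,0.107,0,0],[-0.175,0.12,0,0],[-0.185,0.127,0,0],[-0.185,0.127,0,0],[-0.185,0.127,0,0]]}}

```text
time_s: 25.88
tcp_pos: [579.3, 62.1, 131.0]
ee_rot: [-3.141, -0.001, 1.572]
ft_force: [-1.0, 0.7, 0.1]
grip_width: 58.6
finger_force: 32.5
```

>>> {"name": "drive_tool", "arguments": {"commands": [[0,0,0.02,0],[0,0,0.04,0],[0,0,0.05,0],[0,0,0.055,0],[0,0,0.055,0],[0,0,0.055,0]]}}

```text
time_s: 26.62
tcp_pos: [580.4, 61.2, 76.8]
ee_rot: [3.141, -0.0, 1.57]
ft_force: [0.0, -0.4, -1.2]
grip_width: 58.6
finger_force: 32.5
```

```bash
python3 - <<'E'
from h import *
shot("wrist","p3w"); s=sensors.observe();print(s["tcp_pos"],s["ee_rot"])
z=s["tcp_pos"][2]-6+24; y=60
print(z,w2px("p3w",[[580,106,10],[534,60,10],[626,60,10],[580,90,57],[580,90,36],[580,90,z],[550,60,z],[610,60,z],[580,30,z]]).round(1))
b=cv2.imread("pics/p3w.png")[140:380,200:440]
cv2.imwrite("pics/p3b.png",cv2.convertScaleAbs(cv2.resize(b,None,fx=2.5,fy=2.5,interpolation=cv2.INTER_CUBIC),alpha=1.4))
E
```

```text
[580.40143997  61.13732844  76.81341683] [ 3.14055149e+00 -5.46104408e-05  1.57011119e+00]
94.81341682515729 [[318.7 150. ]
 [246.1 222.7]
 [391.7 222.5]
 [318.2 200.4]
 [318.5 188.3]
 [317.6 231.4]
 [244.4 299.1]
 [391.4 298.9]
 [318.2 357.6]]
```

View pics/p3b.png

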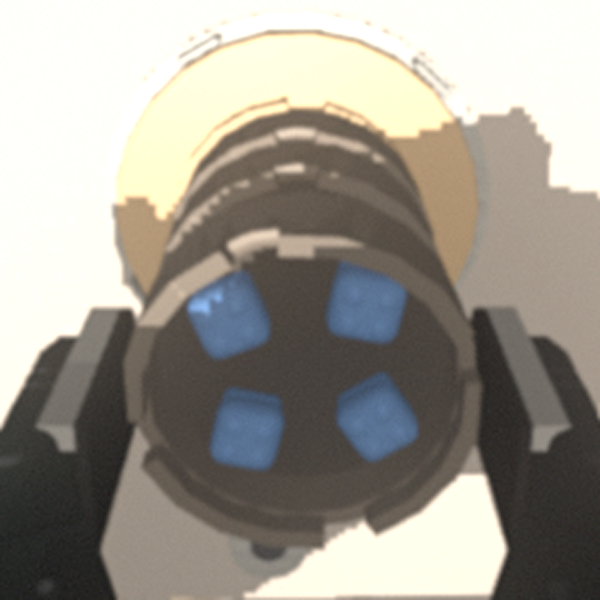

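The held crowns dish is concentric with the stack except about 1 mm high in y (rim top at row 232). I'll correct by −1 mm and lower.

>>> {"name": "drive_tool", "arguments": {"commands": [[-0.001,0,0.004,0],[-0.001,0,0.008,0],[-0.001,0,0.011,0],[-0.001,0,0.013,0],[-0.001,0,0.014,0],[-0.001,0,0.0145,0],[-0.001,0,0.0145,0]]}}

```text
time_s: 27.55
tcp_pos: [580.0, 60.1, 61.8]
ee_rot: [3.142, 0.0, 1.57]
ft_force: [-0.3, 0.1, -1.4]
grip_width: 58.3
finger_force: 32.5
```

>>> {"name": "drive_tool", "arguments": {"commands": [[0,0,0.0005,0],[0,0,0.001,0],[0,0,0.0015,0],[0,0,0.0015,0]]}}

```text
time_s: 28.05
tcp_pos: [580.1, 60.1, 61.1]
ee_rot: [3.141, 0.001, 1.57]
ft_force: [-2.9, -1.0, 6.9]
grip_width: 58.3
finger_force: 33.0
```

>>> {"name": "drive_tool", "arguments": {"commands": [[0,0,0,0],[0,0,0,0],[0,0,0,0],[0,0,0,0],[0,0,-0.03,0],[0,0,-0.07,0],[0,0,-0.1,0],[0,0,-0.1,0]], "fingers": 1}}

```text
time_s: 29.05
tcp_pos: [581.6, 60.4, 162.7]
ee_rot: [3.137, -0.0, 1.57]
ft_force: [0.1, 0.5, 0.6]
grip_width: 85.3
finger_force: 0.0
```

>>> {"name": "drive_tool", "arguments": {"commands": [[0.015,0.001,0,0],[0.05,0.005,0,0],[0.09,0.009,0,0],[0.13,0.013,0,0],[0.16,0.016,0,0],[0.177,0.017,0,0],[0.177,0.017,0,0],[0.177,0.017,0,0],[0.177,0.017,0,0]]}}

```text
time_s: 30.18
tcp_pos: [597.5, 235.3, 160.1]
ee_rot: [-3.142, 0.001, 1.568]
ft_force: [-0.0, -0.5, -0.3]
grip_width: 85.3
finger_force: 0.0
```

```bash
python3 - <<'E'
from tiles import *
shot("wrist","w_lid"); s=sensors.observe(); print(s["tcp_pos"],s["ee_rot"])
shot("scene","s3")
tiles("w_lid",[(597,237,10,30),(597,237,28,9)],"a",S=120,k=260)
c=cv2.convertScaleAbs(cv2.resize(cv2.imread("pics/s3.png")[130:220,280:370],(260,260),interpolation=cv2.INTER_CUBIC),alpha=1.4)
cv2.imwrite("pics/t7.png",np.hstack([cv2.imread("pics/a.png")[:,:520],c]))
E
```

```text
[597.47027576 235.45207011 160.23014474] [3.14150685e+00 8.23254223e-04 1.56810014e+00]
```

View pics/t7.png

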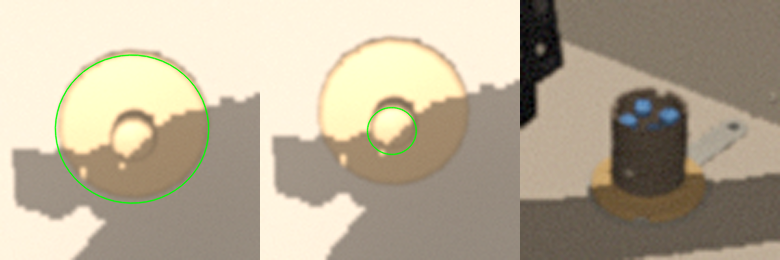

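The lid's disc fits about 1.5 mm above the drawn circle while the knob matches (tile (393,130)), so I'll take y ≈ 237.5. The three-dish stack stands upright in the scene view. Descending on the knob.

>>> {"name": "drive_tool", "arguments": {"commands": [[0.002,-0.0005,0.04,0],[0.002,-0.0005,0.08,0],[0.002,-0.0005,0.11,0],[0.002,-0.0005,0.13,0],[0.002,-0.0005,0.14,0],[0.002,-0.0005,0.145,0],[0.002,-0.0005,0.145,0],[0.002,-0.0005,0.145,0]]}}

```text
time_s: 31.28
tcp_pos: [597.2, 239.4, 16.2]
ee_rot: [3.14, -0.001, 1.57]
ft_force: [0.0, -0.0, 0.1]
grip_width: 85.6
finger_force: 0.0
```

>>> {"name": "drive_tool", "arguments": {"commands": [[0,0,0,0],[0,0,0,0],[0,0,0,0],[0,0,0,0],[0,0,0,0],[0,0,0,0],[0,0,0,0],[0,0,0,0],[0,0,0,0],[0,0,0,0]], "fingers": -1, "force": 40}}

```text
time_s: 32.52
tcp_pos: [596.7, 239.1, 15.4]
ee_rot: [3.141, 0.0, 1.57]
ft_force: [-0.7, -1.3, 5.1]
grip_width: 15.6
finger_force: 39.3
```

>>> {"name": "drive_tool", "arguments": {"commands": [[0,0,-0.005,0],[0,0,-0.02,0],[0,0,-0.05,0],[0,0,-0.085,0],[0,0,-0.12,0],[0,0,-0.135,0],[0,0,-0.14,0],[0,0,-0.14,0]]}}

```text
time_s: 33.52
tcp_pos: [596.2, 238.7, 154.5]
ee_rot: [-3.14, 0.001, 1.57]
ft_force: [-0.8, 0.4, -1.4]
grip_width: 15.5
finger_force: 39.2
```

```bash
python3 plan.py "[[580,61,155,90]]" 35|head -1
```

```text
pose [596.2 238.7 154.5] 89.96 t 33.525
```

>>> {"name": "drive_tool", "arguments": {"commands": [[-0.014,-0.001,0,0],[-0.045,-0.004,0,0],[-0.08,-0.007,0,0],[-0.115,-0.01,0,0],[-0.145,-0.013,0,0],[-0.167,-0.015,0,0],[-0.178,-0.016,0,0],[-0.178,-0.016,0,0],[-0.178,-0.016,0,0],[-0.178,-0.016,0,0]]}}

```text
time_s: 34.78
tcp_pos: [580.4, 62.3, 155.3]
ee_rot: [3.142, -0.001, 1.572]
ft_force: [-0.2, 0.0, -1.6]
grip_width: 15.5
finger_force: 39.2
```

>>> {"name": "drive_tool", "arguments": {"commands": [[0,0,0.02,0],[0,0,0.038,0],[0,0,0.045,0],[0,0,0.048,0],[0,0,0.048,0],[0,0,0.048,0]]}}

```text
time_s: 35.52
tcp_pos: [580.9, 61.1, 107.8]
ee_rot: [3.141, -0.0, 1.57]
ft_force: [-0.4, -0.1, -0.3]
grip_width: 15.5
finger_force: 39.2
```

```bash
python3 - <<'E'
from h import *
shot("wrist","p4w"); s=sensors.observe();print(s["tcp_pos"],s["ee_rot"])
z=s["tcp_pos"][2]-15.4+10
print(z,w2px("p4w",[[580,106,10],[534,60,10],[626,60,10],[580,90,78],[580,90,57],[580,90,z],[550,60,z],[610,60,z],[580,30,z]]).round(1))
b=cv2.imread("pics/p4w.png")[120:360,200:440]
cv2.imwrite("pics/p4b.png",cv2.convertScaleAbs(cv2.resize(b,None,fx=2.5,fy=2.5,interpolation=cv2.INTER_CUBIC),alpha=1.2))
E
```

```text
[580.86993999  61.09815574 107.79603648] [3.14059589e+00 1.40007228e-08 1.57007604e+00]
102.39603648275369 [[318.2 141.9]
 [253.9 206.7]
 [382.9 206.5]
 [317.4 194.2]
 [317.7 183.3]
 [317.  210.5]
 [253.3 270.8]
 [381.2 270.6]
 [317.5 324. ]]
```

View pics/p4b.png

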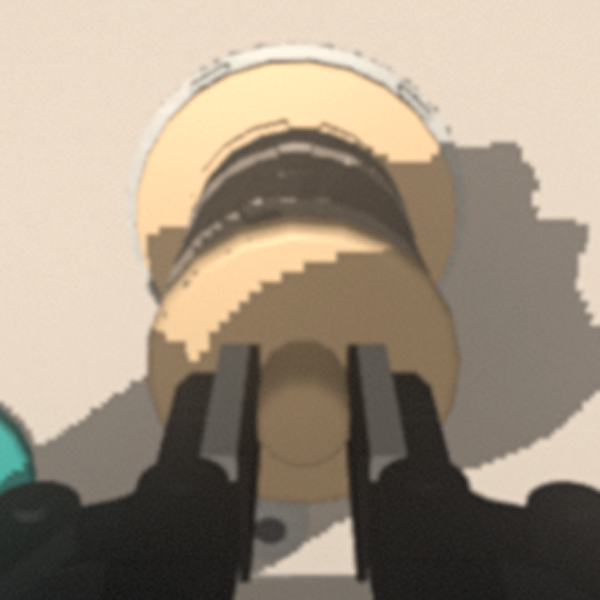

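The lid disc spans columns 260–384 and rows 210–320. Relative to the stack that puts it about +2 mm in y and +1 mm in x, so I'll correct and lower.

>>> {"name": "drive_tool", "arguments": {"commands": [[-0.002,-0.001,0.004,0],[-0.002,-0.001,0.008,0],[-0.002,-0.001,0.011,0],[-0.002,-0.001,0.0135,0],[-0.002,-0.001,0.015,0],[-0.002,-0.001,0.016,0],[-0.002,-0.001,0.016,0]]}}

```text
time_s: 36.45
tcp_pos: [579.5, 59.1, 91.2]
ee_rot: [-3.142, 0.0, 1.57]
ft_force: [-0.7, 0.8, -1.1]
grip_width: 15.5
finger_force: 39.2
```

>>> {"name": "drive_tool", "arguments": {"commands": [[0,0,0.0005,0],[0,0,0.001,0],[0,0,0.0015,0],[0,0,0.0015,0]]}}

```text
time_s: 36.95
tcp_pos: [579.6, 59.1, 90.4]
ee_rot: [3.141, 0.0, 1.57]
ft_force: [-2.4, -1.0, 5.0]
grip_width: 15.6
finger_force: 39.7
```

>>> {"name": "drive_tool", "arguments": {"commands": [[0,0,0,0],[0,0,0,0],[0,0,0,0],[0,0,0,0],[0,0,0,0],[0,0,-0.02,0],[0,0,-0.06,0],[0,0,-0.1,0],[0.03,0,-0.12,0],[0.07,0,-0.12,0],[0.1,0,-0.12,0],[0.1,0,-0.12,0]], "fingers": 1}}

```text
time_s: 38.45
tcp_pos: [579.1, 162.5, 211.5]
ee_rot: [3.14, -0.002, 1.575]
ft_force: [-0.4, -0.3, 0.6]
grip_width: 85.5
finger_force: 0.0
```

```bash
python3 - <<'E'
from h import *
shot("scene","s4"); shot("wrist","w4")
a=cv2.resize(cv2.imread("pics/s4.png")[110:230,270:390],(400,400),interpolation=cv2.INTER_CUBIC)
b=cv2.resize(cv2.imread("pics/w4.png")[150:400,200:450],(400,400),interpolation=cv2.INTER_CUBIC)
cv2.imwrite("pics/fin.png",cv2.convertScaleAbs(np.hstack([a,b]),alpha=1.4))
E
```

```text
(no output)
```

View pics/fin.png

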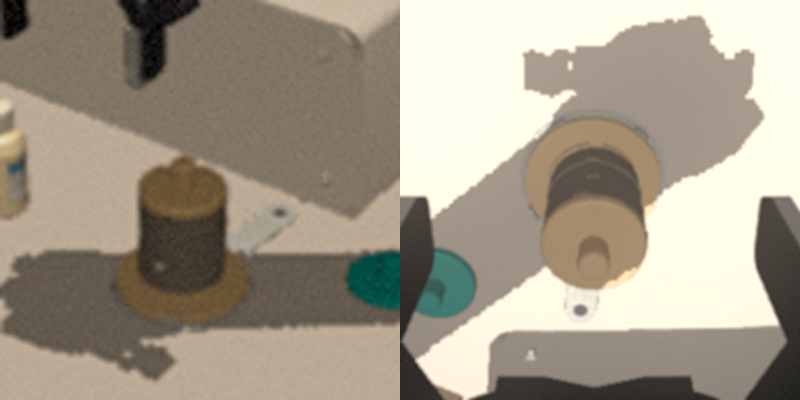

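The stack stands straight on the plate with the lid level and flush, and the gripper is clear. Handing in.

```bash
python3 -c "
from station import env
print(env.finish_job())"
```

```text
the job is handed in; nothing more can be done
None
```

The stack is built on the loading plate (white front bridge, orange bridges, blue crowns, lid), each part seated at its expected height, with the gripper clear and the job handed in at about 38.5 s.

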